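# Add a module to the battery tower under isolation

## Robot

A 7-joint arm with a two-finger parallel gripper is mounted at the origin on the work surface. World frame = base frame: x ahead of the robot, y to its left, z up, the work surface at z = 0. Lengths are in m, angles in rad, forces in N, time in s.
With the tool pointing down it reaches from about 0.4 to 0.85 m from the base axis. Payload 4.5 kg.
Tool frame: the origin (TCP) lies midway between the tips of the shut fingers; the grasp point (between the pads) lies 19 mm behind it; z points along the fingers, y is the direction in which the jaws open and shut (so a half turn about z gives the same grasp; the last joint's range is limited). The gripper opens to 88 mm and grips with 3 to 60 N. Pads are 18 mm wide; open, the fingers measure 123 mm over their backs; the gripper's body (75 mm by 187 mm) begins 45 mm behind the grasp point.
Start: joints at [1.254, 0.689, -0.195, 1.565, 0.157, 0.902, -0.215], TCP at [0.215, -0.587, 0.239] pointing down, gripper open.
Joint ranges: [-3.01, 3.01], [-0.46, 2.08], [-1.47, 1.51], [0.13, 2.56], [-1, 4.14], [0.04, 2.09], [-2.66, 2.66]. Speed limits (rad/s): [2.57, 2.57, 3.14, 3.14, 3.14, 3.14, 3.14].

## Interface

Orientations are given as a unit quaternion [x, y, z, w].
In Python, from plant import r gives the robot as it stands. The module is installed in compiled form; this text tells all that it offers.
- The arm moves only by the shell command python3 -m jog 'ROWS' [FORCE]. ROWS is JSON, a list of rows, each an object with "translation": the shift along the tool's x, y, z in units of 40 mm (1.0 is 40 mm), a list of three; "twist": the turn about the tool's z in units of 6 degrees (1.0 is 6 degrees); "claw": the opening in per cent of the stroke, from 0 (shut) to 100 (fully open). A call has 1 to 20 rows; each row shifts and turns the commanded pose from where the row before left it, along the tool's axes as they then stand; what a row does not reach is not made up. A row lasts 1/12 s, in which the tool goes at most 41.7 mm and 7.16 degrees, less where a joint would pass 70% of its speed; a pose out of reach is approached as far as the arm can. A call is refused whole if a number of a shift passes 1 or a number of a turn 1, either way. A call with a gripper value outside its range is refused whole. The fingers move at their own pace and stop on an object; FORCE is the grip in N (left out, the last holds). Time passes only in rows, so rows that do not move let the fingers close. It gives the time, the measured TCP pose, the force and the opening at its end, in the units of the state.
- r.get_state(): the state, without advancing time (a new reading comes with each control period).
- r.snapshot(name): name is "scene" or "top"; returns a dict with "img" (384x512x3 uint8, red, green, blue), "fx", "fy", "cx", "cy" (pixels), "origin" and "rotation" of the camera in the world. Camera axes: x right, y up, looking along -z (the intrinsics and any distortion apply to the point x, -y, -z); pixel columns grow to the right and rows downward; lengths in m; the calibration is good to about 2 mm. A picture is of the moment at which its call begins. There is no depth.
- r.finish_job(): hands the job in, once; it reports no verdict.
Trained networks look in the newest picture that a camera, given by its name, has taken for a name from the list of things; names that differ only in an ending like _2 or _b are one class to them, and where a whole thing is asked for, a point or a joint stands for the part that bears it (a point fixed in the world has none). Each returns a list of dicts, best first, with "confidence" (0 to 1); they miss things now and then, are a little off and sometimes report something else, mostly with a low value. They report only what shows in the picture. A call takes as long as a camera call. They do not tell look-alikes from the thing itself.
- r.spot_in(label, camera): "rect" ([left, top, right, bottom] in pixels, round what is visible of it).
- r.spot_point(label, camera): "location" ([row, column] in pixels: a listed point, or the origin of a listed thing).
The state is a dict: "clock": time; "q": joint angles; "qd": joint speeds; "joint_torque": joint torques, N m; "tool_pos": TCP position; "eef_rot": TCP orientation; "contact_force": force on the tool from outside, world axes, zero at the start; "moment": the same for the moment, N m; "opening": opening from 0.0 (shut) to 1.0 (fully open).
Only numpy, scipy, OpenCV 4.12 (cv2) and the standard library are available. Lean on these libraries where they do the work, as an engineer would, in place of code of your own. Each camera call takes 0.05 s, during which the arm holds its last target. There are 200 camera calls.

## Task

Switch off the tower at its red rotary isolator handle, then build the tower up: stand the loose grey battery module squarely on the module already in the dock, and the white controller squarely on top of that, edges flush, each set down gently and not dropped. Then switch the isolator fully back on and let go, leaving the two bottles, the multimeter and the screwdriver as they are.

Things in the scene. Friction and masses are not known exactly. Their poses are not given: they have to be found in the camera images.
- handle (a joint): Angle of the isolator's red handle about its upright axis: 0 = OFF, 1.571 = ON, a stop at each end; grows clockwise seen from above; starts ON. Snap action: leaving either end takes 0.34 N m (6 N at the grip point), fading to the middle; let go more than 0.2 rad past the middle (0.785) it runs on to the other end. Left near the middle it stays half-way. It rests within 0.02 rad of its stops.
- handle_grip (a point): Middle of the handle's arm: 55 mm out from the turning axis, 105 mm above the bench. The arm is a straight red bar 18 mm wide and 28 mm tall (90 to 118 mm above the bench), reaching 75 mm from the axis on this side and 25 mm on the other; under its root is a black hub 50 mm across; beyond the hub 12 mm of air lies under it. y axis: outwards along the arm; z up; they turn with the handle.
- handle_axis (a point): On the handle's turning axis, 105 mm above the bench; axes of the isolator, a grey and cream box fixed to the bench, 160 mm (x) by 130 mm (y). Its lid is 75 mm above the bench, with a yellow plate 88 mm square, 3 mm thick; the axis is in the middle of the lid. OFF: the arm points along this point's +y (white dot). ON: along its +x (green dot). z up.
- dock_seat (a point): Centre of the deck of the dock, 40 mm above the bench: a white unit 110 mm (x) by 190 mm (y) by 40 mm high with a blue line round it, fixed to the bench. Black corner angles 6 mm high on the deck hold the foot of the first module (1.5 mm play). z up.
- base_module_center (a point): Centre (half-way up) of the slate-grey battery module with a blue band that already stands in the dock: 60 mm (x) by 140 mm (y) by 55 mm high (z); underside at 40 mm, flat top at 95 mm above the bench, with brass contact strips. About 0.7 kg, loose, but kept in place by the dock's corners.
- module_center (a point): Centre (half-way up) of the loose battery module, the same as the one in the dock: slate-grey with a blue band, 60 mm (x) by 140 mm (y) by 55 mm high (z), 0.5 to 0.9 kg, standing flat on the bench. Flat top and underside. A half turn about z makes no difference. The green bottle stands close to its -x side, towards its +y end.
- controller_center (a point): Centre (half-way up) of the loose tower controller: white case with a green band, small display and buttons on top, 60 mm (x) by 140 mm (y) by 45 mm high (z), 0.3 to 0.5 kg, standing flat on the bench. A half turn about z makes no difference. The screwdriver lies on the bench along its -x side.
- bottle: Bystander: green bottle with yellow label and red cap, standing, 44 mm in diameter, 75 mm tall; origin at the centre of its underside. Easily knocked over.
- wash_bottle: Bystander: white plastic bottle with a blue cap, standing between and beyond the dock and the isolator, 60 mm in diameter, 150 mm tall; origin at the centre of its underside.
- meter: Bystander: yellow and black multimeter lying on the bench, 150 mm (x) by 72 mm (y) by 44 mm high; origin at the centre of its underside.
- screwdriver: Bystander: screwdriver with an orange handle lying on the bench along its own x axis, 190 mm long, up to 26 mm thick; origin under the middle of its length.
Mind the look-alikes: they are no part of the job. Leave any orange or turquoise look-alike of the part that bears module_center alone. Of the things that look like the part that bears handle, the larger one is meant.

How it is judged:
By the outcome, as a careful person would: the job done as asked, in the order asked, and still so for the second after the job is handed in, with the robot touching nothing.
It also fails if it takes over 72 s, if anything falls off the work surface, if the arm or the gripper's body presses on something with over 40 N, if the wrist force passes 120 N, or if a joint passes its speed limit or range.

## Working session

There is one attempt and no reset: what is moved stays moved. The work goes in short steps, Python scripts to look and compute and a shell command to move; the robot and the scene stay as the last step left them, time stands still between calls to the robot, and variables do not carry over. Pictures are saved under pics/ and viewed, about 8 in all and at most 12, crops included, and the job is handed in when it is done.

```bash
mkdir -p pics
cat > h.py <<'E'
import numpy as np, cv2
from plant import r
def snap(c):
    return r.snapshot(c)
def ray(s,row,col):
    R=np.array(s["rotation"]); 
    if R.shape!=(3,3):
        from scipy.spatial.transform import Rotation; R=Rotation.from_quat(R).as_matrix()
    d=R@np.array([(col-s["cx"])/s["fx"],-(row-s["cy"])/s["fy"],-1.]); return np.array(s["origin"]),d
def at(s,row,col,z):
    o,d=ray(s,row,col); return o+d*(z-o[2])/d[2]
def proj(s,p):
    R=np.array(s["rotation"])
    v=R.T@(np.array(p)-s["origin"]); return (s["cy"]+s["fy"]*v[1]/v[2], s["cx"]-s["fx"]*v[0]/v[2])
def save(img,n,k=1):
    cv2.imwrite("pics/"+n,cv2.resize(img[:,:,::-1],None,fx=k,fy=k,interpolation=cv2.INTER_CUBIC))
E
python3 - <<'E'
from h import *
for c in ("scene","top"):
    s=snap(c); save(s["img"],c+"0.png",1.5)
    print(c,{k:np.round(v,3).tolist() for k,v in s.items() if k!="img"})
    for l,z in [("handle_grip",.105),("handle_axis",.105),("dock_seat",.04),("base_module_center",.0675),("module_center",.0275),("controller_center",.0225),("bottle",0),("wash_bottle",0),("meter",0),("screwdriver",0)]:
        for d in r.spot_point(l,c)[:4]:
            print(l,np.round(d["location"],1),round(d["confidence"],2),np.round(at(s,*d["location"],z),3))
print(r.get_state())
E
```

```text
scene {'fx': 357.967, 'fy': 357.967, 'cx': 253.2, 'cy': 190.102, 'origin': [1.207, -0.303, 0.798], 'rotation': [0.348, 0.21, 0.472, 0.783]}
handle_grip [261.4 142.5] 0.83 [ 0.628 -0.294  0.105]
handle_grip [235.3 206.1] 0.74 [ 0.623 -0.13   0.105]
handle_axis [221.6 199.2] 0.94 [ 0.571 -0.128  0.105]
handle_axis [263.7 129.3] 0.61 [ 0.62  -0.323  0.105]
base_module_center [197.7 271.6] 0.68 [0.546 0.107 0.068]
module_center [189.1 344.2] 0.97 [0.584 0.357 0.027]
module_center [165.2 316.9] 0.64 [0.441 0.352 0.027]
module_center [131.7 331. ] 0.58 [0.292 0.524 0.027]
controller_center [234.3 103.9] 0.6 [ 0.414 -0.365  0.022]
bottle [151.2 304.5] 0.57 [0.321 0.383 0.   ]
wash_bottle [254.2 272. ] 0.88 [0.684 0.032 0.   ]
wash_bottle [164.8 316.5] 0.72 [0.411 0.375 0.   ]
meter [224.7  99.8] 0.73 [ 0.347 -0.371  0.   ]
meter [196.  220.4] 0.63 [0.4   0.001 0.   ]
screwdriver [221.2 100.2] 0.75 [ 0.333 -0.367  0.   ]
top {'fx': 430.54, 'fy': 430.54, 'cx': 253.364, 'cy': 189.547, 'origin': [0.422, 0.071, 1.376], 'rotation': [-0.021, 0.011, 0.71, -0.703]}
handle_grip [138.7 327.1] 0.82 [ 0
[... 791 characters left out ...]
021 0.   ]
{'clock': 1.1, 'q': array([ 1.25378559,  0.68908257, -0.19458952,  1.56531855,  0.15732355,
        0.90252572, -0.21507337]), 'qd': array([ 0.00126115,  0.00011551, -0.00049482, -0.00153187, -0.0004726 ,
        0.00089106,  0.00166398]), 'joint_torque': array([-7.67688143e-04, -5.27493167e+01, -1.26686096e+00, -1.53745025e+01,
       -5.18478965e-02, -5.67844745e-04, -1.28131681e-06]), 'tool_pos': array([ 0.21480053, -0.58693748,  0.23874838]), 'eef_rot': array([ 9.84650838e-01,  1.74535747e-01, -5.85684935e-06,  2.81336696e-05]), 'contact_force': array([0.09746793, 0.26898311, 0.20534112]), 'moment': array([-0.02694326,  0.01824614, -0.0102219 ]), 'opening': 0.9997265936767178}
```

View pics/scene0.png

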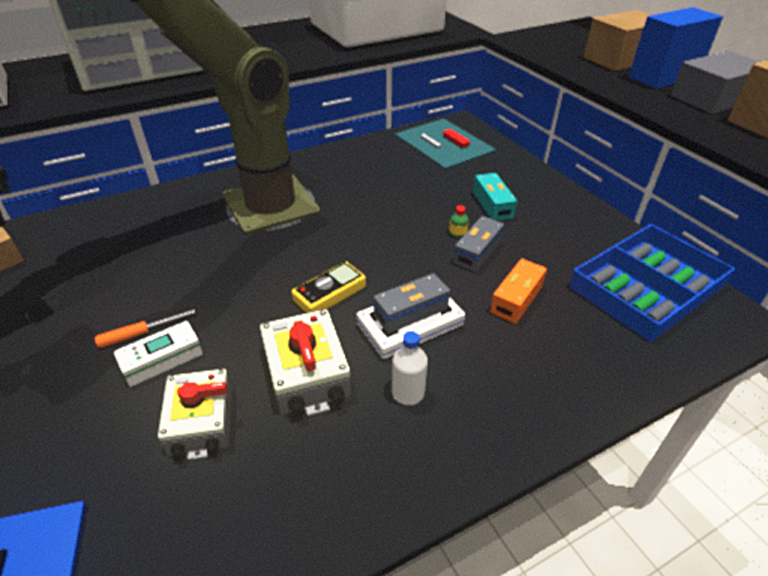

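View pics/top0.png

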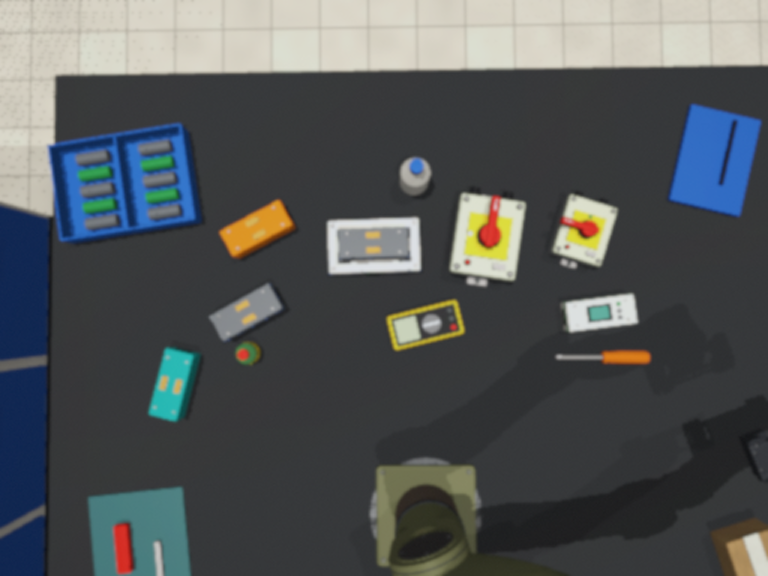

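```bash
cat >> h.py <<'E'
from scipy.spatial.transform import Rotation as Ro
from scipy.optimize import minimize
def projs(s,P):
    v=(np.asarray(P)-s["origin"])@Ro.from_quat(s["rotation"]).as_matrix()
    return np.c_[s["cx"]-s["fx"]*v[:,0]/v[:,2], s["cy"]+s["fy"]*v[:,1]/v[:,2]]
def box(p,dim,z0):
    x,y,a=p; w,l,h=dim
    c=np.array([[i*w/2,j*l/2] for i in(-1,1) for j in(-1,1)])
    R=np.array([[np.cos(a),-np.sin(a)],[np.sin(a),np.cos(a)]])
    c=c@R.T+[x,y]
    return np.array([[*q,z] for z in(z0,z0+h) for q in c])
def hull(s,P): return cv2.convexHull(projs(s,P).astype(np.float32))[:,0]
def render(s,P,ss=8):
    m=np.zeros((384,512),np.uint8)
    cv2.fillConvexPoly(m,np.round(hull(s,P)*256).astype(np.int32),255,cv2.LINE_AA,8)
    return m/255.
# region-contrast fit: hull boundary aligned with image gradients (blurred colour gradient magnitude)
def grad(img,sig=1.2):
    g=cv2.GaussianBlur(img,(0,0),sig).astype(np.float32)
    gx=np.stack([cv2.Sobel(g[...,i],cv2.CV_32F,1,0) for i in range(3)],2); gy=np.stack([cv2.Sobel(g[...,i],cv2.CV_32F,0,1) for i in range(3)],2)
    return np.sqrt((gx**2).max(2)),np.sqrt((gy**2).max(2)),gx,gy
def edgescore(G,s,segs):
    tot=0;n=0
    for a,b in segs:
        d=b-a;L=np.hypot(*d)
        if L<3: continue
        nrm=np.array([-d[1],d[0]])/L
        pts=(a+np.linspace(.08,.92,int(3*L))[:,None]*d).astype(np.float32)
        gx=cv2.remap(G[2],pts[:,:1].copy(),pts[:,1:].copy(),cv2.INTER_LINEAR)[:,0];gy=cv2.remap(G[3],pts[:,:1].copy(),pts[:,1:].copy(),cv2.INTER_LINEAR)[:,0]
        v=np.abs(gx*nrm[0]+gy*nrm[1]).max(1); tot+=np.minimum(v,200).mean()*L; n+=L
    return tot/n
def segs_of(s,p,dim,z0,mode):
    P=box(p,dim,z0); top=projs(s,P[[4,5,7,6]])
    S=[(top[i],top[(i+1)%4]) for i in range(4)]
    if mode=="hull":
        H=hull(s,P); S+=[(H[i],H[(i+1)%len(H)]) for i in range(len(H))]
    return S
def fit(snaps,p0,dim,z0,mode="top",spread=(.025,.025,.25)):
    Gs=[grad(s["img"]) for s in snaps]
    f=lambda p:-np.mean([edgescore(G,s,segs_of(s,p,dim,z0,mode)) for G,s in zip(Gs,snaps)])
    from scipy.optimize import differential_evolution as de
    b=[(p0[i]-spread[i],p0[i]+spread[i]) for i in range(3)]
    o=de(f,b,seed=1,popsize=20,maxiter=60,tol=1e-6); return o.x,-o.fun
def draw(img,s,p,dim,z0,k,off,col=(255,0,255)):
    for a,b in segs_of(s,p,dim,z0,"top"):
        cv2.line(img,*[tuple(int(v) for v in np.round(((q-off)*k+k/2))) for q in(a,b)],col,1)
E
cat > m.py <<'E'
from h import *
T=snap("top");S=snap("scene")
items={"module":((.42,.36,-1.1),(.06,.14,.055),0),"base":((.56,.105,0),(.06,.14,.055),.04),"dock":((.56,.105,0),(.11,.19,.04),0),
"ctrl":((.42,-.36,0.1),(.06,.14,.045),0),"iso":((.575,-.135,-1.6),(.16,.13,.075),0),"meter":((.395,-.01,-1.4),(.15,.072,.044),0)}
def go(T,S,names,tag):
    for n in names:
        p0,d,z=items[n]; res={}
        for t,ss in(("T",[T]),("S",[S]),("TS",[T,S])):
            res[t],f=fit(ss,p0,d,z); print(n,t,np.round(res[t],4),round(f,1))
        p=res["TS"]
        tiles=[]
        for s in(T,S):
            c=projs(s,[[p[0],p[1],.05]])[0]; o=np.round(c).astype(int)-[32,28]
            im=cv2.resize(s["img"][o[1]:o[1]+56,o[0]:o[0]+64],None,fx=4,fy=4,interpolation=cv2.INTER_CUBIC)
            draw(im,s,p,d,z,4,o); tiles.append(im)
        yield np.vstack(tiles)
if __name__=="__main__":
    t=list(go(T,S,["module","ctrl","iso"],"")); save(np.hstack(t),"fitA.png")
    t=list(go(T,S,["base","dock"],"")); save(np.hstack(t),"fitB.png")
E
python3 m.py
```

```text
module T [ 0.3959  0.346  -1.3238] 52.5
module S [ 0.395  0.385 -0.85 ] 96.6
module TS [ 0.395   0.3467 -1.3049] 69.5
ctrl T [ 0.4192 -0.3614  0.1339] 200.0
ctrl S [ 0.4213 -0.3606  0.0761] 200.0
ctrl TS [ 0.4205 -0.3613  0.1429] 200.0
iso T [ 0.5942 -0.1406 -1.7458] 131.2
iso S [ 0.5583 -0.11   -1.7591] 138.3
iso TS [ 0.5974 -0.1201 -1.7309] 130.6
base T [0.5586 0.1017 0.0258] 148.4
base S [0.5647 0.1045 0.0223] 187.3
base TS [0.5612 0.103  0.0263] 150.5
dock T [0.5624 0.1035 0.0274] 200.0
dock S [0.5392 0.107  0.0084] 158.7
dock TS [0.5625 0.1057 0.0256] 171.9
```

```bash
sed -i 's/np.minimum(v,200)/np.minimum(v,500)/' h.py; sed -i 's/(.42,.36,-1.1)/(.42,.37,.45)/; s/(.575,-.135,-1.6)/(.575,-.135,-.12)/' m.py; python3 m.py
```

```text
module T [0.428  0.3664 0.4997] 182.2
module S [0.4288 0.3679 0.4985] 203.5
module TS [0.4283 0.367  0.4998] 191.8
ctrl T [ 0.4203 -0.3621  0.1205] 300.1
ctrl S [ 0.4203 -0.3609  0.1205] 379.7
ctrl TS [ 0.4202 -0.3613  0.1203] 339.1
iso T [ 0.5767 -0.128  -0.1613] 290.5
iso S [ 0.577  -0.1273 -0.1603] 377.0
iso TS [ 0.5769 -0.1276 -0.1599] 333.1
base T [ 0.5828  0.0813 -0.0122] 172.0
base S [0.5652 0.1044 0.0222] 199.6
base TS [0.5662 0.1031 0.0219] 154.8
dock T [0.5641 0.1031 0.0256] 312.9
dock S [0.5384 0.1036 0.0152] 231.3
dock TS [0.5643 0.1032 0.0235] 257.5
```

View pics/fitA.png

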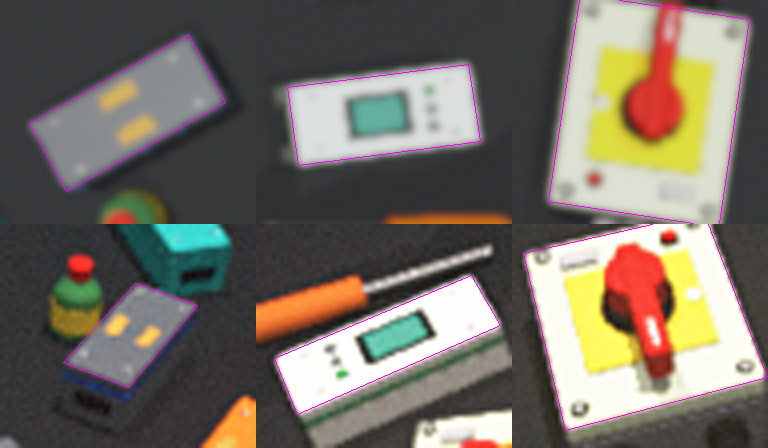

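View pics/fitB.png

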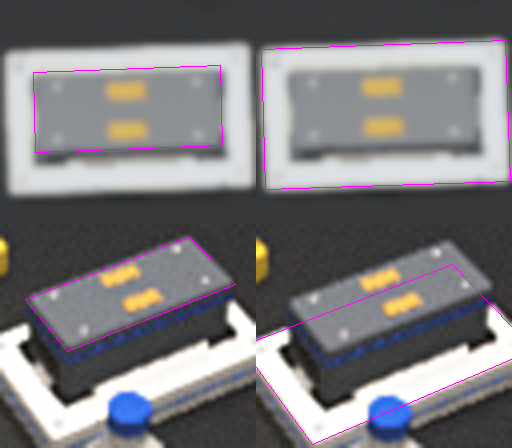

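The loose grey module is at top px (163,208): of the module-like things (orange at 171,153; turquoise at 116,256; grey at 163,208; docked at 249,162), it is the slate-grey one with a blue band and the green bottle beside it. The isolator meant is the larger one at top px (325,158), not the small one at (390,153). The crops show the fits hugging all the top outlines. Both handles show red; the large one's arm is along +x (ON).

```bash
cat > plan.py <<'E'
import sys,numpy as np
from plant import r
from scipy.spatial.transform import Rotation as Ro
def st():
    s=r.get_state(); R=Ro.from_quat(s["eef_rot"]).as_matrix(); return s,R,np.arctan2(R[1,0],R[0,0])
s,R,y=st(); print("t %.2f"%s["clock"],"tcp",np.round(s["tool_pos"],4),"yaw %.4f"%y,"F",np.round(s["contact_force"],1),"open %.3f"%s["opening"],"q",np.round(s["q"],2),"tilt",np.round(R[:,2],3))
for a in sys.argv[1:]:
    x=np.array([float(v) for v in a.split(",")])
    d=R.T@(x[:3]-s["tool_pos"])/.04; t=-np.angle(np.exp(1j*(x[3]-y)))/np.radians(6)
    print("target",x,"units",np.round(d,3),"twist",round(t,3))
E
python3 plan.py .6312,-.1364,.2,-.16
python3 -m jog '[{"translation":[0.5,-0.2,0],"twist":1,"claw":100}]' 20; python3 plan.py .6312,-.1364,.2,-.16
```

```text
t 1.30 tcp [ 0.2148 -0.587   0.2387] yaw 0.3508 F [-0.2  0.2 -0.2] open 1.002 q [ 1.25  0.69 -0.19  1.57  0.16  0.9  -0.22] tilt [ 0. -0. -1.]
target [ 0.6312 -0.1364  0.2    -0.16  ] units [13.647 -7.     0.968] twist 4.878
clock: 1.38
tool_pos: [0.226, -0.5756, 0.2385]
eef_rot: [0.993, 0.119, -0.002, 0.001]
contact_force: [0.6, 0.5, -0.2]
opening: 0.999
t 1.38 tcp [ 0.226  -0.5756  0.2385] yaw 0.2381 F [ 0.6  0.5 -0.2] open 0.999 q [ 1.21  0.68 -0.16  1.59  0.13  0.88 -0.33] tilt [-0.003 -0.003 -1.   ]
target [ 0.6312 -0.1364  0.2    -0.16  ] units [12.437 -8.284  0.902] twist 3.802
```

```bash
python3 -m jog '[{"translation":[0,0,0],"twist":0,"claw":35},{"translation":[0,0,0],"twist":0,"claw":35},{"translation":[0,0,0],"twist":0,"claw":35}]'>/dev/null; python3 plan.py .6312,-.1364,.2,-.16
```

```text
t 1.63 tcp [ 0.2304 -0.5731  0.2388] yaw 0.2485 F [-0.  -0.1 -0.8] open 0.797 q [ 1.2   0.68 -0.16  1.59  0.13  0.88 -0.33] tilt [-0.001 -0.001 -1.   ]
target [ 0.6312 -0.1364  0.2    -0.16  ] units [12.398 -8.117  0.957] twist 3.901
```

```bash
python3 -m jog '[{"translation":[0.6,-0.4,0.04],"twist":0.2,"claw":35},{"translation":[0.6,-0.4,0.04],"twist":0.2,"claw":35},{"translation":[0.6,-0.4,0.04],"twist":0,"claw":35},{"translation":[0.6,-0.4,0.04],"twist":0,"claw":35},{"translation":[0.6,-0.4,0.04],"twist":0,"claw":35},{"translation":[0.6,-0.4,0.04],"twist":0,"claw":35},{"translation":[0.6,-0.4,0.04],"twist":0,"claw":35},{"translation":[0.6,-0.4,0.04],"twist":0,"claw":35},{"translation":[0.6,-0.4,0.04],"twist":0,"claw":35},{"translation":[0.6,-0.4,0.04],"twist":0,"claw":35},{"translation":[0.6,-0.4,0.04],"twist":0,"claw":35},{"translation":[0.6,-0.4,0.04],"twist":0,"claw":35},{"translation":[0.6,-0.4,0.04],"twist":0,"claw":35},{"translation":[0.6,-0.4,0.04],"twist":0,"claw":35},{"translation":[0.6,-0.4,0.04],"twist":0.5,"claw":35},{"translation":[0.6,-0.4,0.04],"twist":1,"claw":35},{"translation":[0.6,-0.4,0.04],"twist":1,"claw":35},{"translation":[0.6,-0.4,0.04],"twist":1,"claw":35},{"translation":[0,0,0],"twist":0,"claw":35},{"translation":[0,0,0],"twist":0,"claw":35}]'>/dev/null; python3 plan.py .6312,-.1364,.2,-.16
```

```text
t 3.30 tcp [ 0.6039 -0.2114  0.2095] yaw -0.1577 F [ 0.2 -0.9 -0.5] open 0.345 q [ 0.25  0.74  0.03  1.56 -0.02  0.85 -1.44] tilt [ 0. -0. -1.]
target [ 0.6312 -0.1364  0.2    -0.16  ] units [ 0.379 -1.958  0.237] twist 0.022
```

Now above the grip point, then down with the jaws straddling the bar (TCP z ≈ 0.088).

```bash
python3 -m jog '[{"translation":[0.1,-0.5,0],"twist":0,"claw":40},{"translation":[0.1,-0.5,0],"twist":0,"claw":40},{"translation":[0.1,-0.5,0],"twist":0,"claw":40},{"translation":[0.08,-0.46,0],"twist":0,"claw":40},{"translation":[0,0,0.5],"twist":0,"claw":40},{"translation":[0,0,0.5],"twist":0,"claw":40},{"translation":[0,0,0.4],"twist":0,"claw":40},{"translation":[0,0,0],"twist":0,"claw":40},{"translation":[0,0,0],"twist":0,"claw":40},{"translation":[0,0,0],"twist":0,"claw":40}]'>/dev/null; python3 plan.py .6312,-.1364,.088,-.16
python3 - <<'E'
from h import *
t=[]
for c in("top","scene"):
    s=snap(c); q=projs(s,[[.6,-.13,.1]])[0]; o=np.round(q).astype(int)-[40,50]
    t.append(s["img"][o[1]:o[1]+100,o[0]:o[0]+80])
save(np.hstack(t),"strad.png",5)
E
```

```text
t 4.13 tcp [ 0.6306 -0.1389  0.155 ] yaw -0.1634 F [-0.5  0.6  0.4] open 0.396 q [ 0.13  0.81  0.04  1.58 -0.04  0.74 -1.56] tilt [ 0.001 -0.001 -1.   ]
target [ 0.6312 -0.1364  0.088  -0.16  ] units [ 0.002 -0.066  1.675] twist -0.033
```

View pics/strad.png

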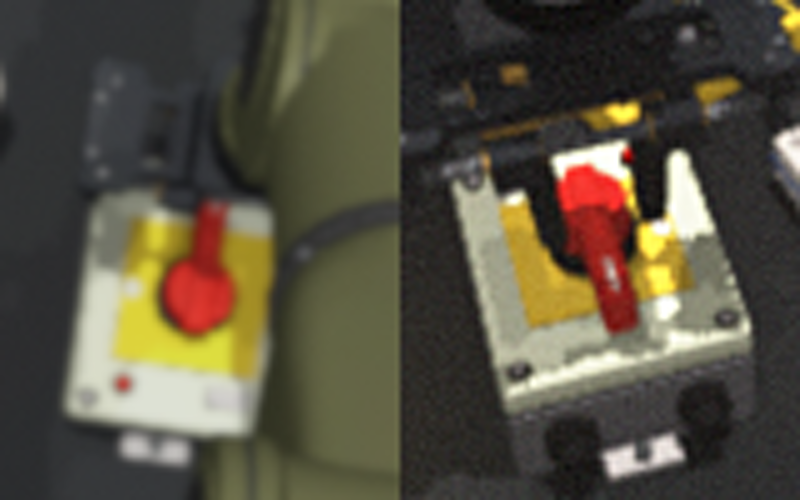

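The fingers straddle the red bar (around px 200-600 in the crop), aligned; going down.

```bash
python3 -m jog '[{"translation":[0,-0.06,0.4],"twist":0,"claw":40},{"translation":[0,0,0.4],"twist":0,"claw":40},{"translation":[0,0,0.4],"twist":0,"claw":40},{"translation":[0,0,0.3],"twist":0,"claw":40},{"translation":[0,0,0.13],"twist":0,"claw":30},{"translation":[0,0,0],"twist":0,"claw":30},{"translation":[0,0,0],"twist":0,"claw":30},{"translation":[0,0,0],"twist":0,"claw":30}]'; python3 plan.py .6312,-.1364,.088,-.16
```

```text
clock: 4.9
tool_pos: [0.6316, -0.1352, 0.0897]
eef_rot: [0.997, -0.081, 0.001, 0.0]
contact_force: [0.6, 0.5, 0.0]
opening: 0.299
t 4.90 tcp [ 0.6316 -0.1352  0.0897] yaw -0.1624 F [0.6 0.5 0. ] open 0.299 q [ 0.12  0.9   0.03  1.62 -0.04  0.62 -1.56] tilt [ 0.002 -0.    -1.   ]
target [ 0.6312 -0.1364  0.088  -0.16  ] units [-0.006  0.032  0.044] twist -0.023
```

```bash
python3 -m jog '[{"translation":[-0.002,-0.072,0],"twist":-0.5,"claw":30},{"translation":[-0.002,-0.072,0],"twist":-0.5,"claw":30},{"translation":[-0.002,-0.072,0],"twist":-0.5,"claw":30},{"translation":[-0.002,-0.072,0],"twist":-0.5,"claw":30},{"translation":[-0.002,-0.072,0],"twist":-0.5,"claw":30},{"translation":[-0.002,-0.072,0],"twist":-0.5,"claw":30},{"translation":[-0.002,-0.072,0],"twist":-0.5,"claw":30},{"translation":[-0.002,-0.072,0],"twist":-0.5,"claw":30},{"translation":[-0.002,-0.072,0],"twist":-0.5,"claw":30},{"translation":[-0.002,-0.072,0],"twist":-0.5,"claw":30},{"translation":[-0.002,-0.072,0],"twist":-0.5,"claw":30},{"translation":[-0.002,-0.072,0],"twist":-0.5,"claw":30},{"translation":[-0.002,-0.072,0],"twist":-0.5,"claw":30},{"translation":[-0.002,-0.072,0],"twist":-0.5,"claw":30},{"translation":[-0.002,-0.072,0],"twist":-0.5,"claw":30}]'; python3 plan.py .6163,-.0887,.088,.6254 .5857,-.0733,.088,1.411
```

```text
clock: 6.15
tool_pos: [0.6215, -0.0959, 0.0898]
eef_rot: [0.952, 0.307, 0.0, 0.002]
contact_force: [-1.1, -2.0, 0.5]
opening: 0.301
t 6.15 tcp [ 0.6215 -0.0959  0.0898] yaw 0.6240 F [-1.1 -2.   0.5] open 0.301 q [ 0.17  0.89 -0.16  1.67  0.23  0.61 -1.07] tilt [ 0.001 -0.003 -1.   ]
target [ 0.6163 -0.0887  0.088   0.6254] units [-0.    -0.223  0.045] twist -0.013
target [ 0.5857 -0.0733  0.088   1.411 ] units [-0.396 -0.983  0.043] twist -7.515
```

```bash
python3 -m jog '[{"translation":[-0.002,-0.1,0],"twist":-0.5,"claw":30},{"translation":[-0.002,-0.1,0],"twist":-0.5,"claw":30},{"translation":[-0.002,-0.072,0],"twist":-0.5,"claw":30},{"translation":[-0.002,-0.072,0],"twist":-0.5,"claw":30},{"translation":[-0.002,-0.072,0],"twist":-0.5,"claw":30},{"translation":[-0.002,-0.072,0],"twist":-0.5,"claw":30},{"translation":[-0.002,-0.072,0],"twist":-0.5,"claw":30},{"translation":[-0.002,-0.072,0],"twist":-0.5,"claw":30},{"translation":[-0.002,-0.072,0],"twist":-0.5,"claw":30},{"translation":[-0.002,-0.072,0],"twist":-0.5,"claw":30},{"translation":[-0.002,-0.072,0],"twist":-0.5,"claw":30},{"translation":[-0.002,-0.072,0],"twist":-0.5,"claw":30},{"translation":[-0.002,-0.072,0],"twist":-0.5,"claw":30},{"translation":[-0.002,-0.072,0],"twist":-0.5,"claw":30},{"translation":[-0.002,-0.072,0],"twist":-0.5,"claw":30},{"translation":[0,0,0],"twist":0,"claw":30},{"translation":[0,0,0],"twist":0,"claw":30}]'; python3 plan.py .5857,-.0733,.088,1.411
```

```text
clock: 7.57
tool_pos: [0.5846, -0.0703, 0.0895]
eef_rot: [0.763, 0.647, 0.0, 0.001]
contact_force: [0.1, 0.4, 0.2]
opening: 0.299
t 7.57 tcp [ 0.5846 -0.0703  0.0895] yaw 1.4067 F [0.1 0.4 0.2] open 0.299 q [ 0.24  0.87 -0.35  1.79  0.5   0.58 -0.59] tilt [ 0.002 -0.001 -1.   ]
target [ 0.5857 -0.0733  0.088   1.411 ] units [-0.068  0.04   0.038] twist -0.041
```

```bash
python3 -m jog '[{"translation":[0,0,0],"twist":0,"claw":60},{"translation":[0,0,0],"twist":0,"claw":60},{"translation":[0,0,-0.5],"twist":0,"claw":100},{"translation":[0,0,-0.8],"twist":0,"claw":100},{"translation":[0,0,-0.8],"twist":0,"claw":100},{"translation":[0,0,-0.8],"twist":0,"claw":100},{"translation":[0.8,0.3,-0.3],"twist":0,"claw":100},{"translation":[0.8,0.3,0],"twist":0,"claw":100},{"translation":[0.8,0.3,0],"twist":-0.5,"claw":100},{"translation":[0.8,0.3,0],"twist":-0.5,"claw":100},{"translation":[0,0,0],"twist":0,"claw":100},{"translation":[0,0,0],"twist":0,"claw":100}]'>/dev/null; python3 plan.py .4428,.3407,.2,2.0706
python3 - <<'E'
from h import *
t=[]
for c in("top","scene"):
    s=snap(c)
    for l,z in(("handle_grip",.105),("bottle",0)):
        for d in r.spot_point(l,c)[:3]: print(c,l,np.round(at(s,*d["location"],z),3),round(d["confidence"],2))
    q=projs(s,[[.6,-.13,.1]])[0]; o=np.round(q).astype(int)-[32,28]
    t.append(s["img"][o[1]:o[1]+56,o[0]:o[0]+64])
    # red cap
    q=projs(s,[[.355,.366,.07]])[0]; o=np.round(q).astype(int)-[15,15]
    im=s["img"][o[1]:o[1]+30,o[0]:o[0]+30].astype(int); m=(im[...,0]>im[...,1]*2)&(im[...,0]>im[...,2]*2)&(im[...,0]>90)
    yy,xx=np.nonzero(m); print(c,m.sum(),np.round(at(s,yy.mean()+o[1],xx.mean()+o[0],.068),4))
save(np.hstack(t),"off.png",5)
E
```

```text
t 8.57 tcp [0.6507 0.0526 0.2166] yaw 1.5166 F [-0.7 -0.9 -0.3] open 1.004 q [ 0.09  0.78 -0.47  1.49  0.39  0.97 -0.54] tilt [ 0.     0.002 -1.   ]
target [0.4428 0.3407 0.2    2.0706] units [ 6.91  -5.581  0.427] twist -5.291
top handle_grip [ 0.595 -0.278  0.105] 0.51
top handle_grip [0.569 0.099 0.105] 0.47
top bottle [0.34 0.37 0.  ] 0.76
top bottle [0.567 0.106 0.   ] 0.42
top 35 [0.3424 0.3688 0.068 ]
scene handle_grip [ 0.612 -0.283  0.105] 0.86
scene handle_grip [ 0.584 -0.067  0.105] 0.84
scene bottle [0.339 0.382 0.   ] 0.63
scene 38 [0.3387 0.3737 0.068 ]
```

View pics/off.png

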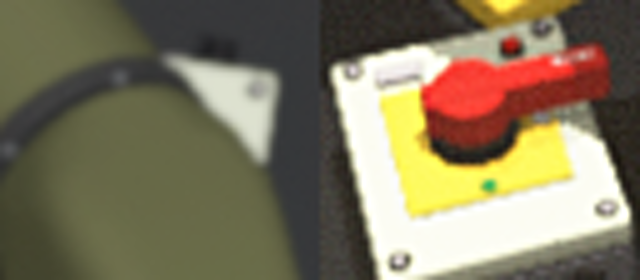

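The handle is over the white dot (OFF), green dot exposed. The cap puts the bottle at about (0.340, 0.371), 23 mm from the module, so a grasp 13 mm toward -y clears it.

```bash
python3 plan.py .4346,.3556,.2,2.0706; python3 -m jog '[{"translation":[0.6,-0.45,0],"twist":0,"claw":85},{"translation":[0.6,-0.45,0],"twist":0,"claw":85},{"translation":[0.6,-0.45,0],"twist":0,"claw":85},{"translation":[0.6,-0.45,0],"twist":0,"claw":85},{"translation":[0.6,-0.45,0],"twist":0,"claw":85},{"translation":[0.6,-0.45,0],"twist":0,"claw":85},{"translation":[0.6,-0.45,0],"twist":0,"claw":85},{"translation":[0.6,-0.45,0],"twist":0,"claw":85},{"translation":[0.6,-0.45,0],"twist":0,"claw":85},{"translation":[0.6,-0.45,0],"twist":0,"claw":85},{"translation":[0.6,-0.45,0],"twist":0,"claw":85},{"translation":[0.6,-0.45,0],"twist":0,"claw":85},{"translation":[0,0,0],"twist":-1,"claw":85},{"translation":[0,0,0],"twist":-1,"claw":85},{"translation":[0,0,0],"twist":-1,"claw":85},{"translation":[0,0,0],"twist":-1,"claw":85},{"translation":[0,0,0],"twist":-1,"claw":85},{"translation":[0,0,0],"twist":-0.3,"claw":85},{"translation":[0,0,0],"twist":0,"claw":85},{"translation":[0,0,0],"twist":0,"claw":85}]' >/dev/null; python3 plan.py .4346,.3556,.018,2.0706
```

```text
t 8.87 tcp [0.6502 0.0476 0.2167] yaw 1.5108 F [ 1.1  0.1 -0.4] open 0.999 q [ 0.1   0.78 -0.47  1.49  0.4   0.97 -0.54] tilt [-0.    -0.001 -1.   ]
target [0.4346 0.3556 0.2    2.0706] units [ 7.363 -5.843  0.41 ] twist -5.346
t 10.53 tcp [0.4518 0.3487 0.2168] yaw 2.0656 F [-0.2 -0.2  0.6] open 0.852 q [-0.4   0.7  -0.59  1.74  0.49  0.85 -0.71] tilt [ 0. -0. -1.]
target [0.4346 0.3556 0.018  2.0706] units [ 0.358 -0.296  4.969] twist -0.047
```

```bash
python3 -m jog '[{"translation":[0.36,-0.3,0.3],"twist":-0.05,"claw":85},{"translation":[0,0,0.6],"twist":0,"claw":85},{"translation":[0,0,0.6],"twist":0,"claw":85},{"translation":[0,0,0.6],"twist":0,"claw":85},{"translation":[0,0,0.6],"twist":0,"claw":85},{"translation":[0,0,0.3],"twist":0,"claw":85},{"translation":[0,0,0],"twist":0,"claw":85},{"translation":[0,0,0],"twist":0,"claw":85},{"translation":[0,0,0],"twist":0,"claw":85}]' 50 >/dev/null; python3 plan.py .4346,.3556,.018,2.0706
```

```text
t 11.28 tcp [0.4346 0.3571 0.0979] yaw 2.0730 F [0.  0.1 0.5] open 0.850 q [-0.5   0.85 -0.46  1.86  0.65  0.58 -0.88] tilt [ 0.001  0.002 -1.   ]
target [0.4346 0.3556 0.018  2.0706] units [-0.035 -0.021  1.997] twist 0.023
```

```bash
python3 -m jog '[{"translation":[-0.03,-0.02,0.4],"twist":0,"claw":85},{"translation":[0,0,0.4],"twist":0,"claw":85},{"translation":[0,0,0.4],"twist":0,"claw":85},{"translation":[0,0,0.4],"twist":0,"claw":85},{"translation":[0,0,0.2],"twist":0,"claw":85},{"translation":[0,0,0.18],"twist":0,"claw":85},{"translation":[0,0,0],"twist":0,"claw":85},{"translation":[0,0,0],"twist":0,"claw":60},{"translation":[0,0,0],"twist":0,"claw":50},{"translation":[0,0,0],"twist":0,"claw":50},{"translation":[0,0,0],"twist":0,"claw":50},{"translation":[0,0,0],"twist":0,"claw":50},{"translation":[0,0,0],"twist":0,"claw":50},{"translation":[0,0,0],"twist":0,"claw":50}]' 50; python3 plan.py .4346,.3556,.018,2.0706
```

```text
clock: 12.45
tool_pos: [0.4338, 0.355, 0.0183]
eef_rot: [0.509, 0.861, 0.0, 0.0]
contact_force: [-1.7, -0.6, 6.2]
opening: 0.67
t 12.45 tcp [0.4338 0.355  0.0183] yaw 2.0734 F [-1.7 -0.6  6.2] open 0.670 q [-0.57  0.97 -0.34  1.89  0.75  0.42 -0.97] tilt [ 0.  0. -1.]
target [0.4346 0.3556 0.018  2.0706] units [0.003 0.024 0.008] twist 0.027
```

```bash
python3 -m jog '[{"translation":[0,0,-0.1],"twist":0,"claw":50},{"translation":[0,0,-0.2],"twist":0,"claw":50},{"translation":[0,0,-0.4],"twist":0,"claw":50},{"translation":[0,0,-0.5],"twist":0,"claw":50},{"translation":[0,0,-0.6],"twist":0,"claw":50},{"translation":[0,0,-0.6],"twist":0,"claw":50},{"translation":[0,0,-0.6],"twist":0,"claw":50},{"translation":[0,0,-0.6],"twist":0,"claw":50},{"translation":[0,0,-0.5],"twist":0,"claw":50},{"translation":[0,0,-0.3],"twist":0,"claw":50},{"translation":[0,0,-0.1],"twist":0,"claw":50},{"translation":[0,0,0],"twist":0,"claw":50},{"translation":[0,0,0],"twist":0,"claw":50}]'; python3 plan.py .5653,.0909,.19,1.594
```

```text
clock: 13.53
tool_pos: [0.4335, 0.3538, 0.1966]
eef_rot: [0.509, 0.861, -0.001, 0.0]
contact_force: [-0.2, 0.3, -8.2]
opening: 0.674
t 13.53 tcp [0.4335 0.3538 0.1966] yaw 2.0733 F [-0.2  0.3 -8.2] open 0.674 q [-0.43  0.71 -0.58  1.8   0.52  0.79 -0.77] tilt [-0.001 -0.002 -1.   ]
target [0.5653 0.0909 0.19   1.594 ] units [-7.348 -0.277  0.175] twist 4.577
```

```bash
python3 -m jog '[{"translation":[-0.2,0,0],"twist":0,"claw":50},{"translation":[-0.4,-0.02,0],"twist":0,"claw":50},{"translation":[-0.5,-0.02,0],"twist":0,"claw":50},{"translation":[-0.5,-0.02,0],"twist":0,"claw":50},{"translation":[-0.5,-0.02,0],"twist":0,"claw":50},{"translation":[-0.5,-0.02,0],"twist":0,"claw":50},{"translation":[-0.5,-0.02,0],"twist":0,"claw":50},{"translation":[-0.5,-0.02,0],"twist":0,"claw":50},{"translation":[-0.5,-0.02,0],"twist":0,"claw":50},{"translation":[-0.5,-0.02,0],"twist":0,"claw":50},{"translation":[-0.5,-0.02,0],"twist":0,"claw":50},{"translation":[-0.5,-0.02,0],"twist":0,"claw":50},{"translation":[-0.5,-0.02,0],"twist":0,"claw":50},{"translation":[-0.5,-0.02,0],"twist":0,"claw":50},{"translation":[-0.4,-0.02,0],"twist":0,"claw":50},{"translation":[-0.3,-0.02,0],"twist":0,"claw":50},{"translation":[0,0,0],"twist":0.3,"claw":50},{"translation":[0,0,0],"twist":0.6,"claw":50},{"translation":[0,0,0],"twist":0.6,"claw":50},{"translation":[0,0,0],"twist":0.6,"claw":50}]' >/dev/null;  python3 -m jog '[{"translation":[0,0,0],"twist":0.6,"claw":50},{"translation":[0,0,0],"twist":0.6,"claw":50},{"translation":[0,0,0],"twist":0.6,"claw":50},{"translation":[0,0,0],"twist":0.5,"claw":50},{"translation":[0,0,0],"twist":0.2,"claw":50},{"translation":[0,0,0],"twist":0,"claw":50},{"translation":[0,0,0],"twist":0,"claw":50},{"translation":[0,0,0],"twist":0,"claw":50}]' >/dev/null; python3 plan.py .5653,.0909,.13,1.594
```

```text
t 15.87 tcp [0.5638 0.0932 0.1972] yaw 1.5929 F [-0.1  0.6 -7. ] open 0.679 q [ 0.04  0.7  -0.48  1.76  0.44  0.78 -0.64] tilt [-0.001 -0.    -1.   ]
target [0.5653 0.0909 0.13   1.594 ] units [-0.058  0.038  1.681] twist -0.011
```

```bash
python3 -m jog '[{"translation":[-0.06,0.04,0.3],"twist":-0.01,"claw":50},{"translation":[0,0,0.4],"twist":0,"claw":50},{"translation":[0,0,0.4],"twist":0,"claw":50},{"translation":[0,0,0.4],"twist":0,"claw":50},{"translation":[0,0,0.3],"twist":0,"claw":50},{"translation":[0,0,0.1],"twist":0,"claw":50},{"translation":[0,0,0],"twist":0,"claw":50},{"translation":[0,0,0],"twist":0,"claw":50},{"translation":[0,0,0],"twist":0,"claw":50}]' >/dev/null; python3 plan.py .5653,.0909,.1133,1.594
cat > ov.py <<'E'
from h import *
import sys
def ov(name,boxes,c=(.565,.104,.09),half=(50,45),cams=("top","scene")):
    t=[]
    for cam in cams:
        s=snap(cam); o=np.round(projs(s,[c])[0]).astype(int)-list(half); k=5
        raw=cv2.resize(s["img"][o[1]:o[1]+2*half[1],o[0]:o[0]+2*half[0]],None,fx=k,fy=k,interpolation=cv2.INTER_CUBIC)
        im=raw.copy()
        for p,d,z,col in boxes:
            H=hull(s,box(p,d,z)); P=projs(s,box(p,d,z))
            for q in (H,P[[4,5,7,6]]): cv2.polylines(im,[np.round((q-o)*k+k/2).astype(np.int32)],True,col,1)
        t.append(im)
    im=np.hstack(t); save(im,name,min(1,799/im.shape[1]))
M=(.06,.14,.055);C=(.06,.14,.045)
E
python3 - <<'E'
from ov import *
B=(.565,.104,.023)
S=r.get_state(); x,y,z=S["tool_pos"]
R=Ro.from_quat(S["eef_rot"]).as_matrix(); c=S["tool_pos"]+.0131*R[:,0]; a=np.arctan2(R[1,0],R[0,0])-np.pi/2
ov("hold.png",[(B,M,.04,(255,0,255)),((c[0],c[1],a),M,z-.0183,(0,255,0))],cams=("scene",),half=(70,55))
E
```

```text
t 16.62 tcp [0.5664 0.0912 0.1221] yaw 1.5929 F [ 0.7 -0.9 -7. ] open 0.677 q [-0.    0.81 -0.41  1.82  0.52  0.62 -0.71] tilt [ 0.002  0.001 -1.   ]
target [0.5653 0.0909 0.1133 1.594 ] units [-0.006 -0.027  0.221] twist -0.011
```

View pics/hold.png

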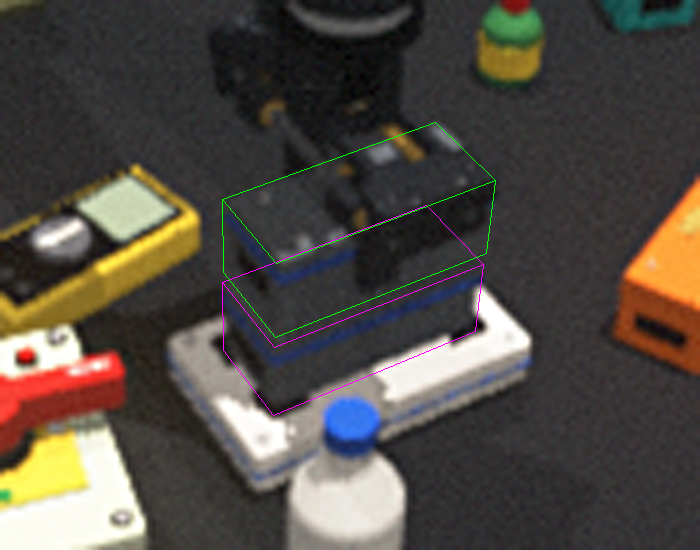

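Held module level; its predicted outline (green) and the base outline (magenta) both hug the image, aligned. Lower gently.

```bash
python3 -m jog '[{"translation":[0,-0.025,0.05],"twist":0,"claw":50},{"translation":[0,0,0.05],"twist":0,"claw":50},{"translation":[0,0,0.03],"twist":0,"claw":50},{"translation":[0,0,0.03],"twist":0,"claw":50},{"translation":[0,0,0.02],"twist":0,"claw":50},{"translation":[0,0,0.02],"twist":0,"claw":50},{"translation":[0,0,0],"twist":0,"claw":50},{"translation":[0,0,0],"twist":0,"claw":50},{"translation":[0,0,0],"twist":0,"claw":50}]'; python3 plan.py .5653,.0909,.1133,1.594
```

```text
clock: 17.42
tool_pos: [0.5647, 0.0909, 0.1135]
eef_rot: [0.699, 0.715, 0.0, 0.0]
contact_force: [-0.1, 0.0, -6.3]
opening: 0.675
t 17.42 tcp [0.5647 0.0909 0.1135] yaw 1.5928 F [-0.1  0.  -6.3] open 0.675 q [-0.01  0.82 -0.4   1.83  0.53  0.6  -0.72] tilt [ 0. -0. -1.]
target [0.5653 0.0909 0.1133 1.594 ] units [0.    0.016 0.006] twist -0.011
```

```bash
python3 -m jog '[{"translation":[0,0.01,0.02],"twist":0,"claw":50},{"translation":[0,0,0.01],"twist":0,"claw":50},{"translation":[0,0,0],"twist":0,"claw":50},{"translation":[0,0,0],"twist":0,"claw":50}]'; python3 -m jog '[{"translation":[0,0,0.01],"twist":0,"claw":50},{"translation":[0,0,0.01],"twist":0,"claw":50},{"translation":[0,0,0],"twist":0,"claw":50},{"translation":[0,0,0],"twist":0,"claw":50}]'
```

```text
clock: 17.75
tool_pos: [0.5648, 0.0909, 0.1133]
eef_rot: [0.699, 0.715, -0.0, 0.0]
contact_force: [-4.5, -1.1, 4.6]
opening: 0.677
clock: 18.08
tool_pos: [0.5648, 0.0908, 0.1133]
eef_rot: [0.699, 0.715, -0.0, 0.0]
contact_force: [-5.5, -1.9, 12.9]
opening: 0.677
```

Contact made (12.9 N up). Release and rise.

```bash
python3 -m jog '[{"translation":[0,0,-0.02],"twist":0,"claw":70},{"translation":[0,0,0],"twist":0,"claw":75},{"translation":[0,0,0],"twist":0,"claw":80},{"translation":[0,0,0],"twist":0,"claw":88},{"translation":[0,0,0],"twist":0,"claw":88},{"translation":[0,0,0],"twist":0,"claw":88},{"translation":[0,0,-0.2],"twist":0,"claw":88},{"translation":[0,0,-0.5],"twist":0,"claw":88},{"translation":[0,0,-0.7],"twist":0,"claw":88},{"translation":[0,0,-0.7],"twist":0,"claw":88},{"translation":[0,0,-0.7],"twist":0,"claw":88},{"translation":[0,0,-0.5],"twist":0,"claw":88},{"translation":[-0.5,0.6,0],"twist":0,"claw":88},{"translation":[-0.6,0.6,0],"twist":0,"claw":88},{"translation":[-0.8,0.3,0],"twist":0,"claw":88},{"translation":[-0.8,0,0],"twist":0,"claw":88},{"translation":[-0.8,0,0],"twist":0,"claw":88},{"translation":[-0.8,0,0],"twist":0,"claw":88},{"translation":[-0.8,0,0],"twist":0,"claw":88},{"translation":[-0.8,0,0],"twist":0,"claw":88}]'>/dev/null; python3 plan.py .42,-.3615,.2,1.691
python3 - <<'E'
from ov import *
for cam in("top","scene"):
    s=snap(cam)
    for sp in ((.015,.015,.12),): print(cam,fit([s],(.565,.104,.023),M,.095,"top",sp))
    if cam=="scene": print("meter etc", [np.round(at(s,*r.spot_point("bottle","scene")[0]["location"],0),3)])
    T=s
ov("m1.png",[((.565,.104,.023),M,.095,(255,0,255)),((.565,.104,.023),M,.04,(0,255,0))],half=(40,45))
E
```

```text
t 19.75 tcp [ 0.63   -0.1453  0.2449] yaw 1.5929 F [0.9 0.  0.8] open 0.880 q [ 0.43  0.75 -0.53  1.48  0.42  1.03 -0.18] tilt [ 0.  0. -1.]
target [ 0.42   -0.3615  0.2     1.691 ] units [-5.287 -5.369  1.12 ] twist -0.936
top (array([0.57334504, 0.11878704, 0.02239414]), np.float64(177.45502027288032))
scene (array([0.56668256, 0.10592902, 0.02201605]), np.float64(203.32482215944773))Traceback (most recent call last):
  File "<stdin>", line 5, in <module>
IndexError: list index out of range
```

```bash
python3 -m jog '[{"translation":[-0.2,-0.2,0],"twist":-0.3,"claw":88},{"translation":[-0.5,-0.5,0],"twist":-0.3,"claw":88},{"translation":[-0.5,-0.5,0],"twist":-0.3,"claw":88},{"translation":[-0.5,-0.5,0],"twist":0,"claw":88},{"translation":[-0.5,-0.5,0],"twist":0,"claw":88},{"translation":[-0.5,-0.5,0],"twist":0,"claw":88},{"translation":[-0.5,-0.5,0],"twist":0,"claw":88},{"translation":[-0.5,-0.5,0],"twist":0,"claw":88},{"translation":[-0.5,-0.5,0],"twist":0,"claw":88},{"translation":[-0.5,-0.5,0],"twist":0,"claw":88},{"translation":[-0.4,-0.4,0],"twist":0,"claw":88},{"translation":[0,0,0.3],"twist":0,"claw":88},{"translation":[0,0,0.5],"twist":0,"claw":88},{"translation":[0,0,0.3],"twist":0,"claw":88},{"translation":[0,0,0],"twist":0,"claw":88},{"translation":[0,0,0],"twist":0,"claw":88},{"translation":[0,0,0],"twist":0,"claw":88}]'>/dev/null; python3 plan.py .4202,-.3615,.017,1.691
python3 - <<'E'
from ov import *
for cam in("top","scene"):
    s=snap(cam)
    print(cam,fit([s],(.565,.104,.023),M,.095,"top",(.015,.015,.1)), "dock",fit([s],(.565,.104,.023),(.11,.19,.04),0,"top",(.01,.01,.1))[0])
ov("m1.png",[((.565,.104,.023),M,.095,(255,0,255)),((.565,.104,.023),M,.04,(0,255,0))],half=(40,45))
E
```

```text
t 21.32 tcp [ 0.4496 -0.3669  0.2014] yaw 1.6886 F [-0.3 -0.9  0.2] open 0.878 q [ 0.93  0.72 -0.56  1.73  0.5   0.83  0.25] tilt [ 0.002 -0.    -1.   ]
target [ 0.4202 -0.3615  0.017   1.691 ] units [ 0.222 -0.721  4.608] twist -0.023
top (array([0.57337194, 0.1188157 , 0.02238438]), np.float64(177.22456890959282)) dock [0.56457564 0.10324308 0.02146502]
scene (array([0.56679553, 0.1058653 , 0.02235857]), np.float64(201.9216163357445)) dock [0.56664194 0.10364821 0.00154414]
```

View pics/m1.png

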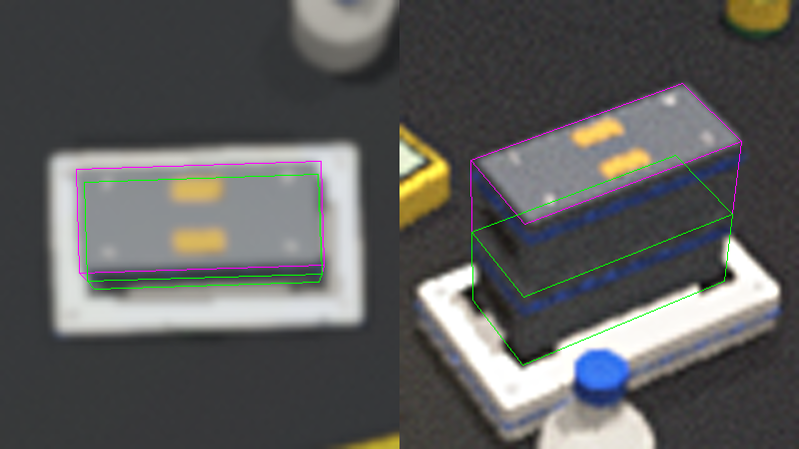

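The stack sits squarely: both outlines hug it in the scene view (offset ≲1.5 mm). On to the controller.

```bash
python3 -m jog '[{"translation":[0.22,-0.72,0],"twist":-0.02,"claw":88},{"translation":[0,0,0.5],"twist":0,"claw":88},{"translation":[0,0,0.6],"twist":0,"claw":88},{"translation":[0,0,0.6],"twist":0,"claw":88},{"translation":[0,0,0.6],"twist":0,"claw":88},{"translation":[0,0,0.3],"twist":0,"claw":88},{"translation":[0,0,0],"twist":0,"claw":88},{"translation":[0,0,0],"twist":0,"claw":88},{"translation":[0,0,0],"twist":0,"claw":88}]' 35 >/dev/null; python3 plan.py .4202,-.3615,.017,1.691
```

```text
t 22.27 tcp [ 0.4197 -0.3626  0.0974] yaw 1.6891 F [ 0.7  0.1 -0.7] open 0.884 q [ 0.89  0.84 -0.44  1.89  0.64  0.56  0.14] tilt [ 0.002 -0.001 -1.   ]
target [ 0.4202 -0.3615  0.017   1.691 ] units [0.028 0.013 2.01 ] twist -0.018
```

```bash
python3 -m jog '[{"translation":[0.03,0.01,0.4],"twist":-0.02,"claw":88},{"translation":[0,0,0.4],"twist":0,"claw":88},{"translation":[0,0,0.4],"twist":0,"claw":88},{"translation":[0,0,0.4],"twist":0,"claw":88},{"translation":[0,0,0.2],"twist":0,"claw":88},{"translation":[0,0,0.2],"twist":0,"claw":88},{"translation":[0,0,0],"twist":0,"claw":88},{"translation":[0,0,0],"twist":0,"claw":70},{"translation":[0,0,0],"twist":0,"claw":50},{"translation":[0,0,0],"twist":0,"claw":50},{"translation":[0,0,0],"twist":0,"claw":50},{"translation":[0,0,0],"twist":0,"claw":50},{"translation":[0,0,0],"twist":0,"claw":50},{"translation":[0,0,0],"twist":0,"claw":50}]' 35; python3 plan.py .4202,-.3615,.017,1.691
```

```text
clock: 23.43
tool_pos: [0.4193, -0.3614, 0.0171]
eef_rot: [0.663, 0.748, -0.0, 0.001]
contact_force: [-0.3, 0.3, 5.5]
opening: 0.676
t 23.43 tcp [ 0.4193 -0.3614  0.0171] yaw 1.6910 F [-0.3  0.3  5.5] open 0.676 q [ 0.82  0.96 -0.32  1.91  0.75  0.39  0.04] tilt [ 0.001 -0.001 -1.   ]
target [ 0.4202 -0.3615  0.017   1.691 ] units [-0.005  0.023  0.003] twist -0.0
```

```bash
python3 -m jog '[{"translation":[0,0,-0.1],"twist":0,"claw":50},{"translation":[0,0,-0.3],"twist":0,"claw":50},{"translation":[0,0,-0.5],"twist":0,"claw":50},{"translation":[0,0,-0.6],"twist":0,"claw":50},{"translation":[0,0,-0.6],"twist":0,"claw":50},{"translation":[0,0,-0.6],"twist":0,"claw":50},{"translation":[0,0,-0.6],"twist":0,"claw":50},{"translation":[0,0,-0.6],"twist":0,"claw":50},{"translation":[0,0,-0.6],"twist":0,"claw":50},{"translation":[0,0,-0.6],"twist":0,"claw":50},{"translation":[0,0,-0.4],"twist":0,"claw":50},{"translation":[0,0,-0.2],"twist":0,"claw":50},{"translation":[0,0,0],"twist":0,"claw":50},{"translation":[0,0,0],"twist":0,"claw":50}]'; python3 plan.py .5655,.1045,.23,1.594
```

```text
clock: 24.6
tool_pos: [0.4183, -0.3608, 0.2436]
eef_rot: [0.663, 0.748, -0.0, -0.001]
contact_force: [0.4, 0.4, -3.5]
opening: 0.68
t 24.60 tcp [ 0.4183 -0.3608  0.2436] yaw 1.6912 F [ 0.4  0.4 -3.5] open 0.680 q [ 0.99  0.64 -0.61  1.77  0.46  0.88  0.3 ] tilt [-0.001  0.001 -1.   ]
target [0.5655 0.1045 0.23   1.594 ] units [11.106  5.051  0.341] twist 0.928
```

```bash
python3 -m jog '[{"translation":[0.2,0.1,0],"twist":0,"claw":50},{"translation":[0.5,0.2,0],"twist":0,"claw":50},{"translation":[0.6,0.28,0],"twist":0,"claw":50},{"translation":[0.6,0.28,0],"twist":0,"claw":50},{"translation":[0.6,0.28,0],"twist":0,"claw":50},{"translation":[0.6,0.28,0],"twist":0,"claw":50},{"translation":[0.6,0.28,0],"twist":0,"claw":50},{"translation":[0.6,0.28,0],"twist":0,"claw":50},{"translation":[0.6,0.28,0],"twist":0,"claw":50},{"translation":[0.6,0.28,0],"twist":0,"claw":50},{"translation":[0.6,0.28,0],"twist":0,"claw":50},{"translation":[0.6,0.28,0],"twist":0,"claw":50},{"translation":[0.6,0.28,0],"twist":0,"claw":50},{"translation":[0.6,0.28,0],"twist":0,"claw":50},{"translation":[0.6,0.28,0],"twist":0,"claw":50},{"translation":[0.6,0.28,0],"twist":0,"claw":50},{"translation":[0.6,0.28,0],"twist":0,"claw":50},{"translation":[0.6,0.28,0],"twist":0,"claw":50},{"translation":[0.5,0.2,0],"twist":0,"claw":50},{"translation":[0.2,0.1,0],"twist":0,"claw":50}]'>/dev/null; python3 -m jog '[{"translation":[0,0,0],"twist":0.3,"claw":50},{"translation":[0,0,0],"twist":0.4,"claw":50},{"translation":[0,0,0],"twist":0.23,"claw":50},{"translation":[0,0,0],"twist":0,"claw":50},{"translation":[0,0,0],"twist":0,"claw":50},{"translation":[0,0,0],"twist":0,"claw":50}]'>/dev/null; python3 plan.py .5655,.1045,.178,1.594
```

```text
t 26.77 tcp [0.5676 0.0998 0.244 ] yaw 1.5940 F [-0.4 -0.4 -3.6] open 0.679 q [ 0.05  0.66 -0.53  1.7   0.4   0.9  -0.62] tilt [-0.001 -0.    -1.   ]
target [0.5655 0.1045 0.178  1.594 ] units [ 0.121 -0.05   1.65 ] twist -0.0
```

```bash
python3 -m jog '[{"translation":[0.12,-0.05,0.2],"twist":0,"claw":50},{"translation":[0,0,0.4],"twist":0,"claw":50},{"translation":[0,0,0.4],"twist":0,"claw":50},{"translation":[0,0,0.4],"twist":0,"claw":50},{"translation":[0,0,0.2],"twist":0,"claw":50},{"translation":[0,0,0.06],"twist":0,"claw":50},{"translation":[0,0,0],"twist":0,"claw":50},{"translation":[0,0,0],"twist":0,"claw":50},{"translation":[0,0,0],"twist":0,"claw":50}]' >/dev/null; python3 plan.py .5655,.1045,.1671,1.594
python3 - <<'E'
from ov import *
S=r.get_state(); z=S["tool_pos"][2]
R=Ro.from_quat(S["eef_rot"]).as_matrix(); c=S["tool_pos"]; a=np.arctan2(R[1,0],R[0,0])-np.pi/2
ov("hold2.png",[((.5655,.1045,.023),M,.095,(255,0,255)),((c[0],c[1],a),C,z-.0171,(0,255,0))],cams=("scene",),half=(55,55),c=(.565,.104,.12))
E
```

```text
t 27.52 tcp [0.5664 0.1054 0.1788] yaw 1.5938 F [ 0.6 -0.1 -3.5] open 0.677 q [ 0.01  0.74 -0.48  1.77  0.47  0.75 -0.69] tilt [ 0.002  0.001 -1.   ]
target [0.5655 0.1045 0.1671 1.594 ] units [-0.022 -0.025  0.293] twist -0.002
```

View pics/hold2.png

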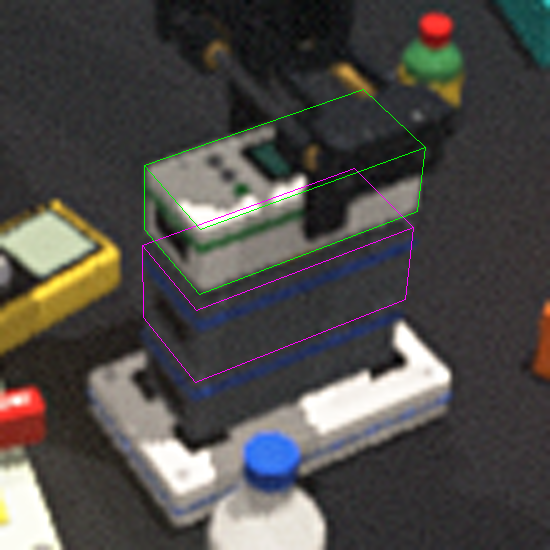

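Controller level, outline aligned with the module below. Lower gently.

```bash
python3 -m jog '[{"translation":[-0.02,-0.015,0.06],"twist":0,"claw":50},{"translation":[0,0,0.06],"twist":0,"claw":50},{"translation":[0,0,0.05],"twist":0,"claw":50},{"translation":[0,0,0.04],"twist":0,"claw":50},{"translation":[0,0,0.03],"twist":0,"claw":50},{"translation":[0,0,0.02],"twist":0,"claw":50},{"translation":[0,0,0.02],"twist":0,"claw":50},{"translation":[0,0,0],"twist":0,"claw":50},{"translation":[0,0,0],"twist":0,"claw":50},{"translation":[0,0,0],"twist":0,"claw":50}]'; python3 plan.py .5655,.1045,.1671,1.594
```

```text
clock: 28.4
tool_pos: [0.5651, 0.1042, 0.1672]
eef_rot: [0.699, 0.715, -0.0, 0.0]
contact_force: [-2.1, -2.4, 4.0]
opening: 0.678
t 28.40 tcp [0.5651 0.1042 0.1672] yaw 1.5939 F [-2.1 -2.4  4. ] open 0.678 q [ 0.01  0.75 -0.47  1.78  0.48  0.73 -0.7 ] tilt [ 0. -0. -1.]
target [0.5655 0.1045 0.1671 1.594 ] units [0.007 0.009 0.002] twist -0.001
```

```bash
python3 -m jog '[{"translation":[0,0,0],"twist":0,"claw":70},{"translation":[0,0,0],"twist":0,"claw":75},{"translation":[0,0,0],"twist":0,"claw":80},{"translation":[0,0,0],"twist":0,"claw":88},{"translation":[0,0,0],"twist":0,"claw":88},{"translation":[0,0,0],"twist":0,"claw":88},{"translation":[0,0,-0.2],"twist":0,"claw":88},{"translation":[0,0,-0.5],"twist":0,"claw":88},{"translation":[0,0,-0.7],"twist":0,"claw":88},{"translation":[0,0,-0.5],"twist":0,"claw":88},{"translation":[-0.4,0,-0.2],"twist":0,"claw":88},{"translation":[-0.6,0,0],"twist":0,"claw":70},{"translation":[-0.7,0,0],"twist":0,"claw":40},{"translation":[-0.7,0,0],"twist":0,"claw":40},{"translation":[-0.7,0,0],"twist":0,"claw":40},{"translation":[-0.7,0,0],"twist":0.5,"claw":40},{"translation":[-0.4,0,0],"twist":0.8,"claw":40},{"translation":[0,0,0],"twist":0.5,"claw":40},{"translation":[0,0,0],"twist":0,"claw":40},{"translation":[0,0,0],"twist":0,"claw":40}]'>/dev/null; python3 plan.py .5857,-.0733,.15,1.411
```

```text
t 30.07 tcp [ 0.5684 -0.0633  0.2512] yaw 1.4073 F [-0.5 -0.   0.5] open 0.397 q [ 0.32  0.63 -0.5   1.71  0.37  0.89 -0.49] tilt [ 0.001  0.    -1.   ]
target [ 0.5857 -0.0733  0.15    1.411 ] units [-0.177  0.467  2.531] twist -0.035
```

```bash
python3 -m jog '[{"translation":[-0.18,0.47,0.2],"twist":-0.03,"claw":40},{"translation":[0,0,0.5],"twist":0,"claw":40},{"translation":[0,0,0.6],"twist":0,"claw":40},{"translation":[0,0,0.6],"twist":0,"claw":40},{"translation":[0,0,0.5],"twist":0,"claw":40},{"translation":[0,0,0],"twist":0,"claw":40},{"translation":[0,0,0],"twist":0,"claw":40},{"translation":[0,0,0],"twist":0,"claw":40}]'>/dev/null; python3 plan.py .5857,-.0733,.089,1.411
python3 - <<'E'
from ov import *
B=(.565,.104,.023)
s=snap("scene")
print("ctrl",fit([s],(.565,.104,.023),C,.15,"top",(.015,.015,.1)))
for d in r.spot_point("handle_grip","scene")[:3]: print(np.round(at(s,*d["location"],.105),3),round(d["confidence"],2))
ov("stk.png",[],half=(50,50),c=(.565,.02,.1),cams=("scene",))
E
```

```text
t 30.73 tcp [ 0.5866 -0.0731  0.156 ] yaw 1.4101 F [-0.4  0.7 -0.5] open 0.398 q [ 0.29  0.78 -0.43  1.74  0.46  0.72 -0.54] tilt [ 0.002  0.001 -1.   ]
target [ 0.5857 -0.0733  0.089   1.411 ] units [-0.011 -0.025  1.675] twist -0.008
ctrl (array([0.5670065 , 0.1029084 , 0.02600043]), np.float64(358.9849738342862))
[ 0.576 -0.068  0.105] 0.81
[ 0.627 -0.289  0.105] 0.66
```

View pics/stk.png

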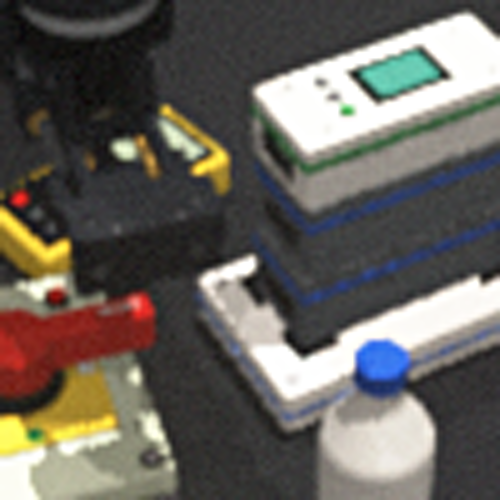

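The stack is upright and flush at its visible edges (px 250-255 left corner for all three). Now down on the OFF handle and turn it clockwise.

```bash
python3 -m jog '[{"translation":[-0.01,-0.02,0.4],"twist":0,"claw":40},{"translation":[0,0,0.4],"twist":0,"claw":40},{"translation":[0,0,0.4],"twist":0,"claw":40},{"translation":[0,0,0.3],"twist":0,"claw":40},{"translation":[0,0,0.15],"twist":0,"claw":30},{"translation":[0,0,0],"twist":0,"claw":30},{"translation":[0,0,0],"twist":0,"claw":30},{"translation":[0,0,0],"twist":0,"claw":30}]'; python3 plan.py .5857,-.0733,.089,1.411
```

```text
clock: 31.55
tool_pos: [0.5855, -0.0742, 0.0896]
eef_rot: [0.762, 0.647, 0.001, 0.001]
contact_force: [-0.4, -0.8, 0.3]
opening: 0.299
t 31.55 tcp [ 0.5855 -0.0742  0.0896] yaw 1.4085 F [-0.4 -0.8  0.3] open 0.299 q [ 0.26  0.87 -0.37  1.78  0.52  0.59 -0.6 ] tilt [ 0.002 -0.    -1.   ]
target [ 0.5857 -0.0733  0.089   1.411 ] units [0.023 0.001 0.015] twist -0.024
```

```bash
python3 -m jog '[{"translation":[-0.002,0.072,0],"twist":0.5,"claw":30},{"translation":[-0.002,0.072,0],"twist":0.5,"claw":30},{"translation":[-0.002,0.072,0],"twist":0.5,"claw":30},{"translation":[-0.002,0.072,0],"twist":0.5,"claw":30},{"translation":[-0.002,0.072,0],"twist":0.5,"claw":30},{"translation":[-0.002,0.072,0],"twist":0.5,"claw":30},{"translation":[-0.002,0.072,0],"twist":0.5,"claw":30},{"translation":[-0.002,0.072,0],"twist":0.5,"claw":30},{"translation":[-0.002,0.072,0],"twist":0.5,"claw":30},{"translation":[-0.002,0.072,0],"twist":0.5,"claw":30},{"translation":[-0.002,0.072,0],"twist":0.5,"claw":30},{"translation":[-0.002,0.072,0],"twist":0.5,"claw":30},{"translation":[-0.002,0.072,0],"twist":0.5,"claw":30},{"translation":[-0.002,0.072,0],"twist":0.5,"claw":30},{"translation":[-0.002,0.072,0],"twist":0.5,"claw":30},{"translation":[0,0,0],"twist":0,"claw":30},{"translation":[0,0,0],"twist":0,"claw":30}]'; python3 plan.py .6163,-.0887,.088,.6254 .6312,-.1364,.088,-.16
```

```text
clock: 32.97
tool_pos: [0.6209, -0.0964, 0.0894]
eef_rot: [0.952, 0.307, 0.001, 0.0]
contact_force: [0.1, -0.2, 0.1]
opening: 0.303
t 32.97 tcp [ 0.6209 -0.0964  0.0894] yaw 0.6245 F [ 0.1 -0.2  0.1] open 0.303 q [ 0.18  0.89 -0.19  1.67  0.25  0.61 -1.09] tilt [ 0.001 -0.    -1.   ]
target [ 0.6163 -0.0887  0.088   0.6254] units [ 0.02  -0.224  0.035] twist -0.009
target [ 0.6312 -0.1364  0.088  -0.16  ] units [-0.375  0.961  0.035] twist 7.491
```

```bash
python3 -m jog '[{"translation":[-0.002,0.072,0],"twist":0.5,"claw":30},{"translation":[-0.002,0.072,0],"twist":0.5,"claw":30},{"translation":[-0.002,0.072,0],"twist":0.5,"claw":30},{"translation":[-0.002,0.072,0],"twist":0.5,"claw":30},{"translation":[-0.002,0.072,0],"twist":0.5,"claw":30},{"translation":[-0.002,0.072,0],"twist":0.5,"claw":30},{"translation":[-0.002,0.072,0],"twist":0.5,"claw":30},{"translation":[-0.002,0.072,0],"twist":0.5,"claw":30},{"translation":[-0.002,0.072,0],"twist":0.5,"claw":30},{"translation":[-0.002,0.072,0],"twist":0.5,"claw":30},{"translation":[-0.002,0.072,0],"twist":0.5,"claw":30},{"translation":[-0.002,0.072,0],"twist":0.5,"claw":30},{"translation":[-0.002,0.072,0],"twist":0.5,"claw":30},{"translation":[-0.002,0.072,0],"twist":0.5,"claw":30},{"translation":[-0.002,0.072,0],"twist":0.5,"claw":30},{"translation":[0,0,0],"twist":0,"claw":30},{"translation":[0,0,0],"twist":0,"claw":30}]'; python3 plan.py .6312,-.1364,.088,-.16
```

```text
clock: 34.38
tool_pos: [0.6305, -0.1374, 0.0891]
eef_rot: [0.997, -0.08, 0.001, -0.0]
contact_force: [-0.6, 0.3, -0.1]
opening: 0.302
t 34.38 tcp [ 0.6305 -0.1374  0.0891] yaw -0.1600 F [-0.6  0.3 -0.1] open 0.302 q [ 0.14  0.9   0.01  1.62 -0.01  0.62 -1.58] tilt [ 0.001 -0.    -1.   ]
target [ 0.6312 -0.1364  0.088  -0.16  ] units [ 0.014 -0.027  0.027] twist 0.0
```

```bash
python3 -m jog '[{"translation":[0,0,0],"twist":0,"claw":45},{"translation":[0,0,0],"twist":0,"claw":50},{"translation":[0,0,0],"twist":0,"claw":50},{"translation":[0,0,-0.4],"twist":0,"claw":50},{"translation":[0,0,-0.6],"twist":0,"claw":50},{"translation":[0,0,-0.7],"twist":0,"claw":50},{"translation":[0,0,-0.7],"twist":0,"claw":50},{"translation":[0,0,-0.7],"twist":0,"claw":50},{"translation":[0,0,-0.5],"twist":0,"claw":50},{"translation":[-0.3,0.7,0],"twist":0,"claw":50},{"translation":[-0.3,0.7,0],"twist":0,"claw":50},{"translation":[-0.3,0.7,0],"twist":0,"claw":50},{"translation":[-0.3,0.7,0],"twist":0,"claw":50},{"translation":[-0.3,0.7,0],"twist":0,"claw":50},{"translation":[-0.3,0.7,0],"twist":0,"claw":50},{"translation":[-0.3,0.7,0],"twist":0,"claw":50},{"translation":[-0.3,0.7,0],"twist":0,"claw":50},{"translation":[-0.3,0.7,0],"twist":0,"claw":50},{"translation":[0,0,0],"twist":0,"claw":50},{"translation":[0,0,0],"twist":0,"claw":50}]'
python3 - <<'E'
from ov import *
sn={c:snap(c) for c in("top","scene")}
for c,s in sn.items():
    print(c,"ctrl",fit([s],(.565,.104,.023),C,.15,"top",(.015,.015,.1)))
    r.snapshot(c)
    for l,z in(("handle_grip",.105),("bottle",0),("wash_bottle",0),("meter",0),("screwdriver",0)):
        print(l,[(np.round(at(s,*d["location"],z)[:2],3).tolist(),round(d["confidence"],2)) for d in r.spot_point(l,c)[:2]])
print("TS",fit(list(sn.values()),(.565,.104,.023),C,.15,"top",(.015,.015,.1)))
ov("fin.png",[((.565,.104,.023),C,.15,(255,0,255)),((.5649,.104,.023),M,.04,(0,255,0))],half=(75,50),c=(.56,0.01,.1))
E
```

```text
clock: 36.05
tool_pos: [0.4811, -0.3709, 0.2328]
eef_rot: [0.997, -0.083, -0.0, 0.001]
contact_force: [1.0, 1.1, -0.5]
opening: 0.499
top ctrl (array([0.56616549, 0.11433049, 0.02094944]), np.float64(251.14499068153825))
handle_grip [([0.617, -0.133], 0.8), ([0.608, -0.286], 0.71)]
bottle [([0.334, 0.369], 0.64)]
wash_bottle [([0.697, 0.023], 0.88)]
meter [([0.39, 0.002], 0.66)]
screwdriver [([0.326, -0.376], 0.61)]
scene ctrl (array([0.56691272, 0.10303393, 0.02613952]), np.float64(358.1891077717761))
handle_grip [([0.63, -0.29], 0.83), ([0.631, -0.136], 0.68)]
bottle [([0.325, 0.38], 0.46)]
wash_bottle []
meter [([0.395, -0.002], 0.86)]
screwdriver []
TS (array([0.56657858, 0.10334014, 0.02619072]), np.float64(288.8946361866835))
```

View pics/fin.png

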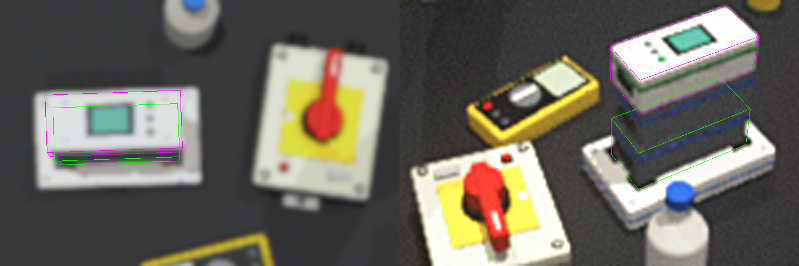

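Run:
```python
from h import *
ims=[snap("scene") for _ in range(6)]
s=ims[0]; im=np.mean([i["img"].astype(np.float32) for i in ims],0); im=cv2.GaussianBlur(im,(0,0),.6)
a=.023; ex=np.array([np.cos(a),np.sin(a)]); ey=np.array([-np.sin(a),np.cos(a)])
t=np.arange(-.015,.01501,.0005)
def prof(P):
    q=projs(s,P).astype(np.float32); return cv2.remap(im,q[:,:1].copy(),q[:,1:].copy(),cv2.INTER_CUBIC)[:,0]
for n,zs in(("base",(.055,.09)),("module",(.11,.146)),("ctrl",(.16,.192))):
    for nm,cx,cy in(("left",.03,-.07),("right",.03,.07)):
        c=0
        for z in np.linspace(*zs,8):
            c=c+prof([[*( np.array([.565,.104])+ex*cx+ey*(cy+u)),z] for u in t])
        g=np.abs(np.diff(c/8,axis=0)).sum(1); g=np.convolve(g,np.ones(3)/3,"same")[3:-3]; k=g.argmax(); 
        w=slice(max(k-6,0),k+7); print(n,nm,"mm",np.round(1e3*(t[3:-4][w]*g[w]).sum()/g[w].sum(),1),"peak",round(g[k],2))
```

```text
base left mm -12.1 peak 27.94
base right mm -3.7 peak 21.25
module left mm -12.2 peak 2.31
module right mm -6.2 peak 1.0
ctrl left mm -7.6 peak 11.58
ctrl right mm -0.9 peak 19.07
```

```bash
python3 -c "
from plant import r
r.finish_job(); print(r.get_state()['clock'])"
```

```text
the job is handed in; nothing more can be done
the job is handed in; nothing more can be done
```

I switched the larger isolator off and stood the loose grey module on the docked one. I then set the white controller on top, switched the isolator back on, let go and handed the job in. The arm's clock read about 36 s of the 72 s allowed just before hand-in.

**Gentle placing:** both parts were lowered in small steps until contact. The force reading peaked at about 13 N for the module and 4 N for the controller before release.

**Isolator:** the last pictures show the handle over the green dot (ON). The scene-camera network put the grip point at (0.631, -0.136), which is where the ON position should be. The gripper had backed well clear.

**Stack:** it looks upright, square and flush in the last picture. Gripper positions at release put the module and controller within about 1–2 mm of each other. The image fits of their tops differ by up to about 3 mm along the long side.

**Checks that disagreed or failed:**
- The top-camera fits of the stacked tops were about 11–15 mm off along the long side. The overlay pictures contradict them, so I set them aside.
- A final edge-profile check of how the ends line up gave no clear answer.

**Bystanders:** the top-camera network found the two bottles, the meter and the screwdriver at about their original places, within its usual scatter. In the last scene picture it missed the white bottle, although it is plainly standing there, and the screwdriver.

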